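# Open the phone clamp and hold its arm up

## Robot

A 6-joint arm with a two-finger parallel gripper is mounted at the origin on a cart in front of the work surface, level with it; the furniture and walls round the work are solid. World frame = base frame: x ahead of the robot, y to its left, z up, the work surface at z = 0. Lengths are in m, angles in rad, forces in N, time in s.
With the tool pointing down it reaches from about 0.35 to 0.725 m from the base axis. Payload 4.3 kg.
Tool frame: the origin (TCP) lies between the finger pads, 19 mm behind the fingertips; this is the grasp point; z points along the fingers, y is the line along which they close (so a half turn about z gives the same grasp; the last joint's range is limited). The gripper opens to 85 mm and grips with 20 to 120 N. Pads are 22 mm wide; open, the fingers measure 114 mm over their backs; the gripper's body (76 mm by 85 mm) begins 54 mm behind the grasp point. The pads swing forward as they close: fully open they stand 13 mm farther back than shut.
Start: joints at [1.103, 0.377, 0.081, 1.274, 0, 1.46], TCP at [0.201, 0.539, 0.25] pointing down, gripper open.
Joint ranges: [-2.72, 2.72], [-0.84, 1.66], [-1.02, 1.22], [-1.77, 2.12], [-1.37, 1.28], [-3.14, 3.14]. Speed limits (rad/s): [2.57, 2.57, 3.14, 3.14, 3.14, 3.14].

## Interface

Orientations are given as a unit quaternion [w, x, y, z].
In Python, from bench import ctrl gives the robot as it stands.
- The arm moves only by the tool arm_command, never from a script. Its argument "commands" is a list of rows, each an object of numbers: "dx", "dy", "dz": the shift along the tool's x, y, z as a fraction of full scale; "wx", "wy", "wz": the turn, a rotation vector about the tool's x, y, z as a fraction of full scale; "hand": the opening, from 0 (shut) to 1 (fully open). A call has 1 to 20 rows; each row shifts and turns the commanded pose from where the row before left it, along the tool's axes as they then stand; what a row does not reach is not made up. Full scale, the value 1, is 75 mm for a shift and 2 pi rad for a turn. A row lasts 1/8 s, in which the tool goes at most 62.5 mm and 10.7 degrees, less where a joint would pass 70% of its speed; a pose out of reach is approached as far as the arm can. A call with a number of a shift or a turn outside -1 to 1 is refused whole. A call with a gripper value outside its range is refused whole. The fingers move at their own pace and stop on an object; "newtons" is the grip in N (left out, the last holds). Time passes only in rows, so rows that do not move let the fingers close. It gives the time, the measured TCP pose, the force, the opening and the grip force at its end, in the units of the state.
- ctrl.state(): the state, without advancing time (a new reading comes with each control period).
- ctrl.snapshot(name): name is "scene" or "side" or "wrist"; returns a dict with "color" (420x560x3 uint8, red, green, blue), "K" (3x3 intrinsics, pixels), "R" (3x3) and "t" (3): a world point X has camera coordinates R X + t. Camera axes: x right, y down, z forward; pixel columns grow to the right and rows downward; lengths in m; the calibration is good to about 2 mm. A picture is of the moment at which its call begins. There is no depth.
- ctrl.hand_in(): hands the job in; it is judged then, once.
Trained networks look in a picture, given as the dict that the camera call returned (one of the last four; its "shot" number tells which), for a name from the list of things; names that differ only in an ending like _2 or _b are one class to them, and where a whole thing is asked for, a point or a joint stands for the part that bears it (a point fixed in the world has none). Each returns a list of dicts, best first, with "confidence" (0 to 1); they miss things now and then, are a little off and sometimes report something else, mostly with a low value. They report only what shows in the picture. A call takes as long as a camera call.
- ctrl.recognise(picture, thing): "xyz" ([x, y, z] in m, in world coordinates, good to about 4 mm: the middle of the surface that is visible of it).
- ctrl.cut_out(picture, thing): "pixels" (420x560 bool, what is visible of it).
The state is a dict: "t": time; "joint_pos": joint angles; "qd": joint speeds; "joint_torque": joint torques, N m; "tcp_pos": TCP position; "orientation": TCP orientation; "ft_force": force on the tool from outside, world axes, zero at the start; "moment": the same for the moment, N m; "finger_gap": opening from 0.0 (shut) to 1.0 (fully open); "finger_force": force on a finger pad.
Only numpy, scipy, OpenCV 4.12 (cv2) and the standard library are available. Lean on these libraries where they do the work, as an engineer would, in place of code of your own. Each camera call takes 0.05 s, during which the arm holds its last target. There are 200 camera calls.

## Task

The phone is ready to come out of the repair clamp. Take the red finger tab on the nose of the clamp's arm, pull the latch all the way aside against its spring, to the side where the red slide wraps round the nose, and lift the arm off the ball stud by the tab. The arm has no stay: finish still holding it by the tab, motionless and about half open (45 degrees), without letting it drop, with the phone left in its nest and the tray and tools beside the clamp undisturbed.

Things in the scene. Friction and masses are not known exactly. Their poses are not given: they have to be found in the camera images.
- phone_clamp: Repair clamp, fixed on the desk: dark base plate 178 (x) x 200 (y) mm, top at z = 20, and a hinged aluminium arm over it. Origin: centre of its underside. x runs from the ball stud (x = -62 mm, near the robot) to the arm's hinge (x = +64). The phone lies under the arm. Closed, the arm's nose, 34 (x) x 52 (y) mm, tops at z = 64, and four plungers at x = +-24, y = +-50 top at z = 70.
- clamp_arm (a joint): Hinge of the arm (350 g), rad: 0 = closed, nose down on the ball stud (start); grows as the nose is lifted and swings up and back about the hinge; 0.79 = 45 degrees; stop at 1.75. No spring and hardly any friction: let go, it falls shut. Latched, it moves only about 0.01 rad.
- clamp_latch (a joint): Red spring latch sliding on the arm's nose, m: 0 = home, its fork hooked under the ball's shoulder (start); grows as it is pulled along the clamp's +y (the robot's left if the clamp is not turned), where the red slide wraps round the nose's end; stop at 0.014. The ball is free from about 0.010. The spring pushes it home, 4 N at 0, 9 N at the stop.
- latch_tab (a point): Grip point on the red finger tab on top of the nose; moves with latch and arm. Tab 18 (x) x 12 (y, pinch here) mm, standing 33 mm above the red slide plate under it, upright when closed; the point is in its middle, 10 mm below its top, 23 mm above the plate. Closed and latched: (-62, 0, 91) mm in the clamp's frame. Axes: the clamp's, turning with the arm.
- clamp_hinge (a point): Middle of the arm's hinge axis, fixed on the clamp at (64, 0, 54) mm; axis along the clamp's y.
- ball (a point): Centre of the steel ball head (18 mm wide) of the stud, fixed on the clamp at (-62, 0, 46) mm.
- phone: Black phone, 148 (x) x 72 (y) x 8 mm, loose in the clamp's nest with its long side along the clamp's y; origin: centre of its underside, 22 mm above the desk.
- parts_tray: Open white tray with small screws, 65 x 90 x 14 mm, loose on the desk to the left of the clamp (its +y side); origin: centre of the underside.
- driver: Small blue precision screwdriver lying on the desk right of the clamp, 13 x 148 x 13 mm, long in its y; origin: centre of the underside.
- tweezers: Black fine tweezers lying on the desk right of the clamp, 14 x 124 x 8 mm, long in their y; origin: centre of the underside.

How it is judged:
By the outcome, as a careful person would: the job done as asked, in the order asked, and still so for the second after the job is handed in, while the arm keeps its last pose, push and grip.
It also fails if it takes over 40 s, if anything falls off the work surface, if the arm or the gripper's body presses on something with over 40 N, if the wrist force passes 120 N, or if a joint passes its speed limit or range.

## Working session

There is one attempt and no reset: what is moved stays moved. The work goes in short steps, Python scripts to look and compute and a tool call to move; the robot and the scene stay as the last step left them, time stands still between calls to the robot, and variables do not carry over. Pictures are saved under pics/ and viewed, at most 10 in all, crops included, and the job is handed in when it is done.

Besides the shell and the picture viewer there is one more tool, called after ">>>" as name([rows], argument=value, ...), one row to a line, values as JSON. arm_command: Moves the arm, as the interface text tells. Shift numbers are shares of 75 mm and turn numbers shares of 2 pi rad, none past 1 either way. Its arguments: {"type":"object","properties":{"commands":{"type":"array","items":{"type":"object","properties":{"dx":{"type":"number"},"dy":{"type":"number"},"dz":{"type":"number"},"wx":{"type":"number"},"wy":{"type":"number"},"wz":{"type":"number"},"hand":{"type":"number"}}}},"newtons":{"type":"number"}},"required":["commands"]}

```bash
mkdir -p pics
cat > h.py <<'E'
import numpy as np,cv2
from bench import ctrl
from scipy.spatial.transform import Rotation as Ro
def pix(s,X):
    c=s["R"]@np.asarray(X)+s["t"]; p=s["K"]@c; return p[:2]/p[2]
def save(s,n): cv2.imwrite("pics/"+n,s["color"][:,:,::-1])
E
python3 - <<'E'
from h import *
for n in("scene","side"):
    s=ctrl.snapshot(n); save(s,n+"0.png")
    np.savez("pics/"+n+"0.npz",**{k:s[k] for k in("K","R","t")})
    for th in("latch_tab","clamp_arm","phone_clamp","phone","parts_tray","clamp_latch","driver","ball"):
        r=ctrl.recognise(s,th)[:2]
        print(n,th,[(np.round(q["xyz"],4),round(q["confidence"],2),np.round(pix(s,q["xyz"]))) for q in r])
print(ctrl.state())
E
```

```text
scene latch_tab [(array([0.5015, 0.0263, 0.0671]), 0.76, array([277., 167.]))]
scene clamp_arm [(array([0.5537, 0.0328, 0.058 ]), 0.93, array([267., 188.]))]
scene phone_clamp [(array([0.574 , 0.043 , 0.0212]), 0.67, array([267., 205.]))]
scene phone [(array([0.5614, 0.0498, 0.0297]), 0.78, array([272., 200.]))]
scene parts_tray [(array([0.4979, 0.1832, 0.0039]), 0.74, array([337., 211.]))]
scene clamp_latch [(array([0.4994, 0.029 , 0.0689]), 0.71, array([279., 167.]))]
scene driver []
scene ball [(array([0.5745, 0.0414, 0.0223]), 0.82, array([266., 204.]))]
side latch_tab [(array([0.4903, 0.0251, 0.0704]), 0.98, array([316., 257.])), (array([ 0.5572, -0.1029,  0.0092]), 0.66, array([369., 229.]))]
side clamp_arm [(array([0.5402, 0.0307, 0.0595]), 0.94, array([306., 236.]))]
side phone_clamp [(array([0.5342, 0.0428, 0.0225]), 0.92, array([300., 249.]))]
side phone [(array([0.5547, 0.0558, 0.0316]), 0.77, array([291., 239.]))]
side parts_tray [(array([ 0.5046,  0.1869, -0.0029]), 0.61, array([228., 283.]))]
side clamp_latch [(array([0.4912, 0.0277, 0.0668]), 0.76, array([314., 257.]))
[... 260 characters left out ...]
([303., 250.]))]
{'t': 0.9, 'joint_pos': array([1.10267717e+00, 3.77295000e-01, 8.10467390e-02, 1.27441926e+00,
       1.48052462e-05, 1.46048248e+00]), 'qd': array([ 0.00099467, -0.00106314,  0.00021499,  0.00020127,  0.00227249,
       -0.00063602]), 'joint_torque': array([ 1.32333083e-03, -4.63505638e+01,  2.70161104e+01, -1.58939997e-04,
       -1.36772455e-04, -2.53683794e-06]), 'tcp_pos': array([0.20139603, 0.53862864, 0.25005036]), 'orientation': array([1.12731380e-05, 1.77949846e-01, 9.84039556e-01, 6.38410741e-05]), 'ft_force': array([0.36369282, 0.3599069 , 0.04722839]), 'moment': array([-0.03452053, -0.00045258, -0.0382872 ]), 'finger_force': 0.0, 'finger_gap': 1.0050977144201754}
```

View pictures.

Run:
```python
import cv2
a=cv2.imread("pics/scene0.png")[110:270,160:380]; cv2.imwrite("pics/s1.png",cv2.resize(a,None,fx=3.6,fy=3.6,interpolation=2)[:600,:800])
a=cv2.imread("pics/side0.png")[170:330,190:400]; cv2.imwrite("pics/s2.png",cv2.resize(a,None,fx=3.6,fy=3.6,interpolation=2)[:600,:800])
```

```text
(no output)
```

View pics/s1.png

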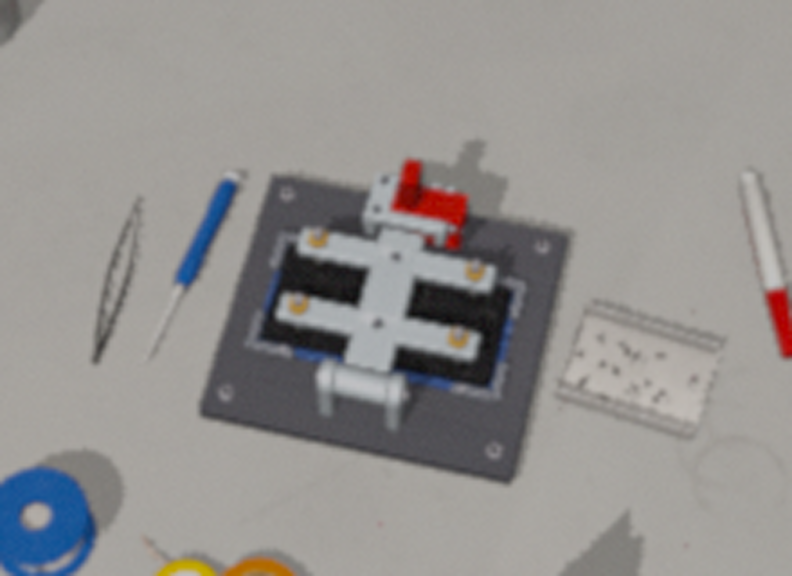

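View pics/s2.png

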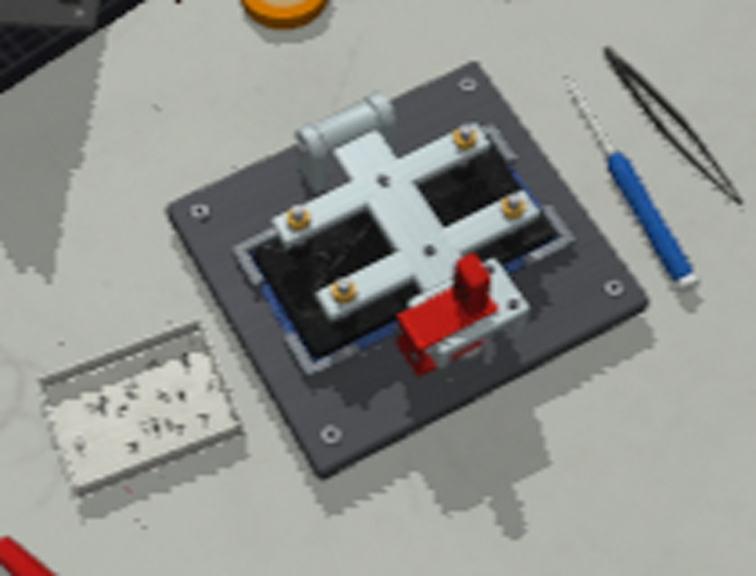

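The overview shows the hinge away from the robot. The tab is at crop pixel (412,180) in the scene view and (472,280) in the side view, and the red slide wraps the nose on the tray side (+y). I'll fit the clamp pose from the base corners and plungers.

```bash
cat > fit.py <<'E'
from h import *
from scipy.optimize import least_squares
C=[(-89,-100,20),(-89,100,20),(89,100,20),(89,-100,20),(-24,-50,70),(-24,50,70),(24,-50,70),(24,50,70),(-62,0,101)]
P={"scene":[(273,176),(572,232),(512,475),(203,408),(318,235),(475,267),(299,300),(458,333),(412,162)],
"side":[(322,468),(170,208),(475,63),(647,298),0,0,0,0,0]}
P["side"]=[(647,298),(322,468),(170,208),(475,63),(514,201),(343,286),(466,132),(298,211),(471,258)]
off={"scene":(160,110),"side":(190,170)}
D={n:dict(np.load(f"pics/{n}0.npz")) for n in P}
C=np.array(C)/1e3
def res(p,full=False):
    R=Ro.from_euler("z",p[2]).as_matrix(); r=[]
    for n in P:
        for X,q in zip(C,P[n]):
            r.append(pix(D[n],R@X+[p[0],p[1],0])-(np.array(q)/3.6+off[n]))
    return np.ravel(r)
s=least_squares(res,[.55,.04,0.1],loss="soft_l1")
print(s.x); print(np.round(res(s.x).reshape(-1,2),1))
for n in P: print(n,"cam at",-D[n]["R"].T@D[n]["t"],D[n]["K"][0,0])
R=Ro.from_euler("z",s.x[2]).as_matrix()
print("tab",R@[-.062,0,.091]+[s.x[0],s.x[1],0],"hinge",R@[.064,0,.054]+[s.x[0],s.x[1],0])
E
python3 fit.py
```

```text
[0.55603519 0.03479126 0.31154023]
[[-0.3 -2.5]
 [-0.6 -1.2]
 [ 0.5 -0.3]
 [-1.7 -0.9]
 [ 0.  -2.4]
 [ 0.3 -2.3]
 [-0.2 -2.1]
 [ 0.3 -1.8]
 [-0.2  0.7]
 [ 1.3 -0.3]
 [-1.4  1.6]
 [-2.8 -1.7]
 [-0.3 -2.3]
 [-0.5 -1.5]
 [-0.6 -1.4]
 [-0.7 -1.5]
 [-0.8 -1. ]
 [ 0.1  2.5]]
scene cam at [1.04228276 0.33497654 1.0989735 ] 535.6485529672798
side cam at [0.13848431 0.1477012  0.81136114] 467.69853273777494
tab [0.49701971 0.01578671 0.091     ] hinge [0.6169544  0.05440887 0.054     ]
```

>>> arm_command([
  {"wz": -0.0267,"hand": 0.5},
  {"wz": -0.0267,"hand": 0.5},
  {"wz": -0.0267,"hand": 0.5},
  {"wz": -0.0266,"hand": 0.5},
  {"dx": -0.148,"dy": -0.713,"hand": 0.5},
  {"dx": -0.148,"dy": -0.713,"hand": 0.5},
  {"dx": -0.148,"dy": -0.713,"hand": 0.5},
  {"dx": -0.148,"dy": -0.713,"hand": 0.5},
  {"dx": -0.148,"dy": -0.713,"hand": 0.5},
  {"dx": -0.148,"dy": -0.713,"hand": 0.5},
  {"dx": -0.148,"dy": -0.713,"hand": 0.5},
  {"dx": -0.148,"dy": -0.713,"hand": 0.5},
  {"dx": -0.148,"dy": -0.713,"hand": 0.5},
  {"dx": -0.148,"dy": -0.713,"hand": 0.5},
  {"dx": -0.148,"dy": -0.713,"hand": 0.5},
  {"hand": 0.5},
  {"hand": 0.5},
], newtons=60)

```text
$.commands[0]: bad value
```

Run:
```python
from h import *
s=ctrl.snapshot("wrist"); save(s,"w1.png"); np.savez("pics/wrist1.npz",**{k:s[k] for k in("K","R","t")})
print([(q["xyz"],q["confidence"]) for q in ctrl.recognise(s,"latch_tab")])
print("pred tab",pix(s,[.497,.0158,.091]),"top",pix(s,[.497,.0158,.101]),"hinge",pix(s,[.617,.0544,.054]))
st=ctrl.state(); print(st["t"],st["tcp_pos"],st["orientation"],st["joint_pos"],st["finger_gap"]); print(-s["R"].T@s["t"],s["R"])
```

```text
[]
pred tab [-25.4934487  548.69714357] top [-32.60423839 558.86796427] hinge [ 67.61928983 562.33949912]
1.0 [0.20137261 0.5386146  0.25003729] [9.83878450e-06 1.77944997e-01 9.84040434e-01 4.68287042e-05] [1.10270620e+00 3.77283684e-01 8.09963848e-02 1.27441365e+00
 7.84860803e-06 1.46050165e+00] 0.9963923840980414
[0.13663885 0.56300529 0.37497666] [[ 0.35161308  0.93614486  0.00101868]
 [ 0.89953849 -0.33816476  0.27654131]
 [ 0.25922721 -0.0963192  -0.96100149]]
```

View pics/w1.png

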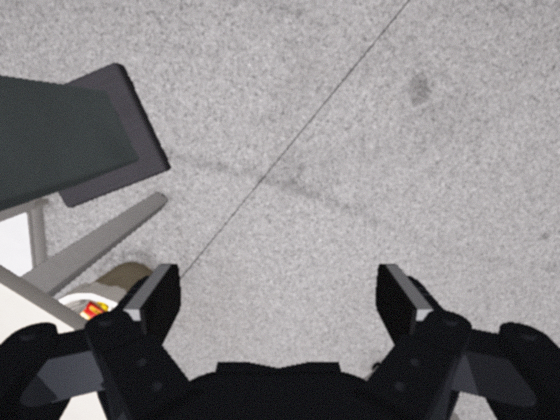

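The move was refused, probably because every key is required, so this picture only shows the start pose: floor and fingers, no clamp. I'll resend with all keys.

>>> arm_command([
  {"dx": 0,"dy": 0,"dz": 0,"wx": 0,"wy": 0,"wz": -0.0267,"hand": 0.5},
  {"dx": 0,"dy": 0,"dz": 0,"wx": 0,"wy": 0,"wz": -0.0267,"hand": 0.5},
  {"dx": 0,"dy": 0,"dz": 0,"wx": 0,"wy": 0,"wz": -0.0267,"hand": 0.5},
  {"dx": 0,"dy": 0,"dz": 0,"wx": 0,"wy": 0,"wz": -0.0266,"hand": 0.5},
  {"dx": -0.148,"dy": -0.713,"dz": 0,"wx": 0,"wy": 0,"wz": 0,"hand": 0.5},
  {"dx": -0.148,"dy": -0.713,"dz": 0,"wx": 0,"wy": 0,"wz": 0,"hand": 0.5},
  {"dx": -0.148,"dy": -0.713,"dz": 0,"wx": 0,"wy": 0,"wz": 0,"hand": 0.5},
  {"dx": -0.148,"dy": -0.713,"dz": 0,"wx": 0,"wy": 0,"wz": 0,"hand": 0.5},
  {"dx": -0.148,"dy": -0.713,"dz": 0,"wx": 0,"wy": 0,"wz": 0,"hand": 0.5},
  {"dx": -0.148,"dy": -0.713,"dz": 0,"wx": 0,"wy": 0,"wz": 0,"hand": 0.5},
  {"dx": -0.148,"dy": -0.713,"dz": 0,"wx": 0,"wy": 0,"wz": 0,"hand": 0.5},
  {"dx": -0.148,"dy": -0.713,"dz": 0,"wx": 0,"wy": 0,"wz": 0,"hand": 0.5},
  {"dx": -0.148,"dy": -0.713,"dz": 0,"wx": 0,"wy": 0,"wz": 0,"hand": 0.5},
  {"dx": -0.148,"dy": -0.713,"dz": 0,"wx": 0,"wy": 0,"wz": 0,"hand": 0.5},
  {"dx": -0.148,"dy": -0.713,"dz": 0,"wx": 0,"wy": 0,"wz": 0,"hand": 0.5},
  {"dx": 0,"dy": 0,"dz": 0,"wx": 0,"wy": 0,"wz": 0,"hand": 0.5},
], newtons=60)

```text
t: 3.0
tcp_pos: [0.5002, 0.0134, 0.2498]
orientation: [0.0, -0.153, 0.988, -0.0]
ft_force: [-0.1, 0.6, 0.7]
finger_gap: 0.503
finger_force: 0.0
```

Run:
```python
from h import *
s=ctrl.snapshot("wrist"); save(s,"w2.png"); np.savez("pics/wrist2.npz",**{k:s[k] for k in("K","R","t")})
print([(q["xyz"],q["confidence"]) for q in ctrl.recognise(s,"latch_tab")])
for X in ([-62,0,91],[-62,0,101],[64,0,54],[-24,-50,70],[-24,50,70],[24,-50,70],[24,50,70],[-89,100,20],[-89,-100,20]):
    X=Ro.from_euler("z",.3115).apply(np.array(X)/1e3)+[.556,.0348,0]; print(X.round(4),pix(s,X).round(1))
st=ctrl.state(); print(st["t"],st["tcp_pos"],st["joint_pos"]); print(-s["R"].T@s["t"])
```

```text
[([0.4895, 0.0231, 0.0677], 0.93)]
[0.497  0.0158 0.091 ] [282.1 193.8]
[0.497  0.0158 0.101 ] [282.2 196.5]
[0.6169 0.0544 0.054 ] [281.9 297.9]
[ 0.5485 -0.0201  0.07  ] [230.7 227.1]
[0.5178 0.075  0.07  ] [333.1 226.5]
[ 0.5942 -0.0054  0.07  ] [232.9 271.7]
[0.5635 0.0897 0.07  ] [331.1 271.2]
[0.4406 0.1027 0.02  ] [374.9 153.4]
[ 0.5019 -0.0877  0.02  ] [187.7 154.5]
3.1 [0.49827366 0.01624005 0.24983883] [-9.50855822e-02  2.22569966e-01 -1.33026471e-01  1.21595453e+00
  5.95798342e-04 -4.06421825e-01]
[ 0.43416828 -0.00791026  0.37471328]
```

View pics/w2.png

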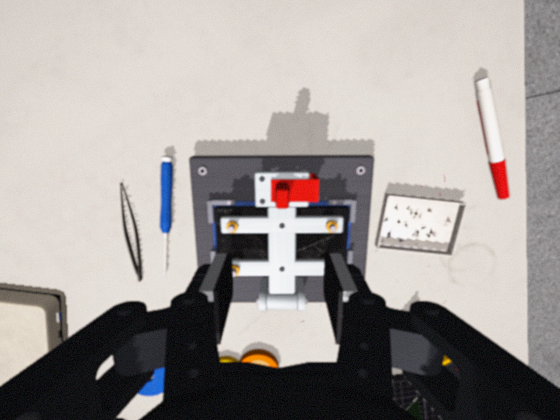

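The clamp lies square in the wrist view, with plungers at (232,226) and (332,226) within 1–2 px of prediction. The tab is at about (283,193), and the tray and tools are clear. I'll zoom in on the tab.

Run:
```python
import cv2
a=cv2.imread("pics/w2.png")[160:240,220:340]; cv2.imwrite("pics/w2c.png",cv2.resize(a,None,fx=6,fy=6,interpolation=2))
```

```text
(no output)
```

View pics/w2c.png

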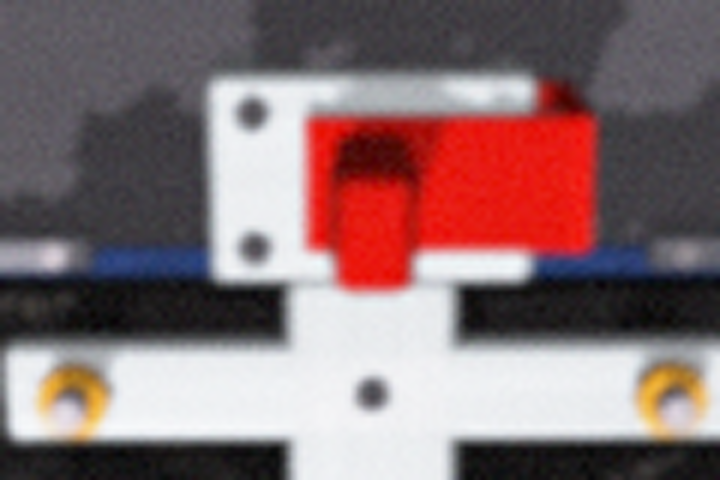

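The tab's top centre is at (282.5,199) against a predicted (282,196.5), so it's about 2 mm farther along x and centred in y. The TCP is already over it. I'll tilt 30° (gripper leaning towards the robot) and descend.

>>> arm_command([
  {"dx": 0,"dy": 0,"dz": 0,"wx": 0,"wy": -0.0278,"wz": 0,"hand": 0.45},
  {"dx": 0,"dy": 0,"dz": 0,"wx": 0,"wy": -0.0278,"wz": 0,"hand": 0.45},
  {"dx": 0,"dy": 0,"dz": 0,"wx": 0,"wy": -0.0278,"wz": 0,"hand": 0.45},
  {"dx": 0.14,"dy": 0,"dz": 0.2425,"wx": 0,"wy": 0,"wz": 0,"hand": 0.45},
  {"dx": 0.14,"dy": 0,"dz": 0.2425,"wx": 0,"wy": 0,"wz": 0,"hand": 0.45},
  {"dx": 0.14,"dy": 0,"dz": 0.2425,"wx": 0,"wy": 0,"wz": 0,"hand": 0.45},
  {"dx": 0.14,"dy": 0,"dz": 0.2425,"wx": 0,"wy": 0,"wz": 0,"hand": 0.45},
  {"dx": 0.14,"dy": 0,"dz": 0.2425,"wx": 0,"wy": 0,"wz": 0,"hand": 0.45},
  {"dx": 0.14,"dy": 0,"dz": 0.2425,"wx": 0,"wy": 0,"wz": 0,"hand": 0.45},
  {"dx": 0,"dy": 0,"dz": 0,"wx": 0,"wy": 0,"wz": 0,"hand": 0.45},
  {"dx": 0,"dy": 0,"dz": 0,"wx": 0,"wy": 0,"wz": 0,"hand": 0.45},
])

```text
t: 4.47
tcp_pos: [0.4986, 0.0173, 0.1248]
orientation: [0.256, -0.151, 0.954, 0.041]
ft_force: [1.0, 1.3, -0.3]
finger_gap: 0.453
finger_force: 0.0
```

Run:
```python
from h import *
s=ctrl.snapshot("wrist"); save(s,"w3.png")
np.savez("pics/wrist3.npz",**{k:s[k] for k in("K","R","t")})
st=ctrl.state(); print(st["t"],st["tcp_pos"],st["joint_pos"],st["ft_force"])
R=Ro.from_euler("z",.3115)
q=st["orientation"]; M=Ro.from_quat(np.r_[q[1:],q[0]]); print("tool in clamp frame",(R.inv()*M).as_matrix().round(3))
print("tcp in clamp",R.inv().apply(st["tcp_pos"]-[.556,.0348,0])*1e3)
for X in ([-62,0,101],[-62,0,91],[-24,-50,70],[-24,50,70]): print(X,pix(s,R.apply(np.array(X)/1e3)+[.556,.0348,0]).round(1))
```

```text
4.525 [0.49911722 0.01697973 0.1251947 ] [-0.25426893 -0.00145683 -0.90304721  0.21407655  0.27282644 -0.5047218 ] [0.39213832 0.45150501 0.14880146]
tool in clamp frame [[-0.865 -0.002  0.502]
 [-0.002  1.     0.001]
 [-0.502 -0.001 -0.865]]
tcp in clamp [-59.6069699    0.47115034 125.1947046 ]
[-62, 0, 101] [277.1 238.5]
[-62, 0, 91] [277.1 222.5]
[-24, -50, 70] [195.8 238.1]
[-24, 50, 70] [358.4 238.1]
```

View pics/w3.png

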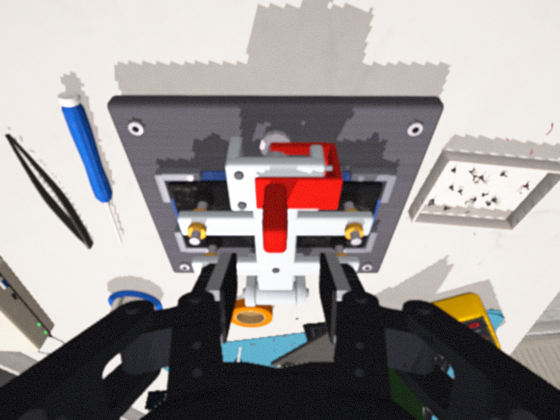

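Tilt 30° puts joint 3 at −0.90, close to its −1.02 limit, so I'll ease to 20° before going down. The tab is centred at about column 275.5, against 277 predicted, so I'll bias y by −1.5 mm.

>>> arm_command([
  {"dx": 0,"dy": -0.02,"dz": 0,"wx": 0,"wy": 0.0278,"wz": 0,"hand": 0.45},
  {"dx": 0.047,"dy": 0,"dz": 0.129,"wx": 0,"wy": 0,"wz": 0,"hand": 0.45},
  {"dx": 0.047,"dy": 0,"dz": 0.129,"wx": 0,"wy": 0,"wz": 0,"hand": 0.45},
  {"dx": 0.047,"dy": 0,"dz": 0.129,"wx": 0,"wy": 0,"wz": 0,"hand": 0.45},
  {"dx": 0,"dy": 0,"dz": 0,"wx": 0,"wy": 0,"wz": 0,"hand": 0.45},
  {"dx": 0,"dy": 0,"dz": 0,"wx": 0,"wy": 0,"wz": 0,"hand": 0.45},
])

```text
t: 5.28
tcp_pos: [0.4985, 0.015, 0.0928]
orientation: [0.172, -0.153, 0.973, 0.027]
ft_force: [0.1, 0.3, 0.3]
finger_gap: 0.45
finger_force: 0.0
```

```bash
cat >> h.py <<'E'
RC=Ro.from_euler("z",.3115)
def rep():
    st=ctrl.state(); q=st["orientation"]; M=Ro.from_quat(np.r_[q[1:],q[0]])
    print("t",st["t"],"q",st["joint_pos"].round(3),"F clamp",RC.inv().apply(st["ft_force"]).round(1),"gap",st["finger_gap"],"ff",st["finger_force"])
    z=(RC.inv()*M).as_matrix()[:,2]; print("tilt",np.degrees(np.arctan2(z[0],-z[2])),"tcp in clamp",RC.inv().apply(st["tcp_pos"]-[.556,.0348,0])*1e3)
E
python3 - <<'E'
from h import *
rep(); s=ctrl.snapshot("wrist"); save(s,"w4.png")
E
```

```text
t 5.275 q [-0.197  0.123 -0.776  0.364  0.168 -0.483] F clamp [0.2 0.3 0.3] gap 0.4501597484517712 ff 0.0
tilt 20.017205218333444 tcp in clamp [-60.79132673  -1.26521929  92.79718624]
```

View pics/w4.png

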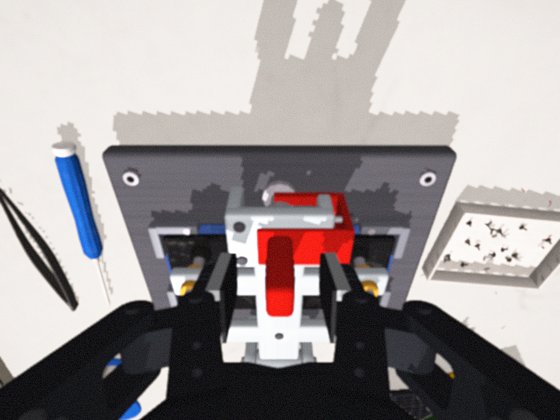

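The tab is at columns 266–293, centred between the fingers (233 and 327). I'll close.

>>> arm_command([
  {"dx": 0,"dy": 0,"dz": 0,"wx": 0,"wy": 0,"wz": 0,"hand": 0.1},
  {"dx": 0,"dy": 0,"dz": 0,"wx": 0,"wy": 0,"wz": 0,"hand": 0.0},
  {"dx": 0,"dy": 0,"dz": 0,"wx": 0,"wy": 0,"wz": 0,"hand": 0.0},
  {"dx": 0,"dy": 0,"dz": 0,"wx": 0,"wy": 0,"wz": 0,"hand": 0.0},
  {"dx": 0,"dy": 0,"dz": 0,"wx": 0,"wy": 0,"wz": 0,"hand": 0.0},
  {"dx": 0,"dy": 0,"dz": 0,"wx": 0,"wy": 0,"wz": 0,"hand": 0.0},
], newtons=60)

```text
t: 6.08
tcp_pos: [0.4991, 0.0157, 0.0935]
orientation: [0.172, -0.154, 0.973, 0.028]
ft_force: [-3.5, 3.1, 6.3]
finger_gap: 0.124
finger_force: 60.1
```

Run:
```python
from h import *
rep()
```

```text
t 6.075 q [-0.196  0.123 -0.775  0.365  0.169 -0.483] F clamp [-2.4  4.1  6.3] gap 0.12446140137343675 ff 60.11160850524902
tilt 20.074329137942573 tcp in clamp [-60.06818881  -0.74608629  93.53934958]
```

>>> arm_command([
  {"dx": 0,"dy": 0.03,"dz": 0,"wx": 0,"wy": 0,"wz": 0,"hand": 0.0},
  {"dx": 0,"dy": 0.03,"dz": 0,"wx": 0,"wy": 0,"wz": 0,"hand": 0.0},
  {"dx": 0,"dy": 0.03,"dz": 0,"wx": 0,"wy": 0,"wz": 0,"hand": 0.0},
  {"dx": 0,"dy": 0.03,"dz": 0,"wx": 0,"wy": 0,"wz": 0,"hand": 0.0},
  {"dx": 0,"dy": 0.03,"dz": 0,"wx": 0,"wy": 0,"wz": 0,"hand": 0.0},
  {"dx": 0,"dy": 0.02,"dz": 0,"wx": 0,"wy": 0,"wz": 0,"hand": 0.0},
  {"dx": 0,"dy": 0,"dz": 0,"wx": 0,"wy": 0,"wz": 0,"hand": 0.0},
  {"dx": 0,"dy": 0,"dz": 0,"wx": 0,"wy": 0,"wz": 0,"hand": 0.0},
])

```text
t: 7.08
tcp_pos: [0.4962, 0.0248, 0.0936]
orientation: [0.172, -0.152, 0.973, 0.024]
ft_force: [-1.7, -8.1, 2.5]
finger_gap: 0.124
finger_force: 59.8
```

Run:
```python
from h import *
rep()
```

```text
t 7.075 q [-0.169  0.115 -0.784  0.357  0.154 -0.455] F clamp [-4.2 -7.2  2.5] gap 0.1242979004068785 ff 59.823119044303894
tilt 20.011343335093823 tcp in clamp [-60.01895418   8.84554335  93.63809914]
```

>>> arm_command([
  {"dx": 0,"dy": 0.025,"dz": 0,"wx": 0,"wy": 0,"wz": 0,"hand": 0.0},
  {"dx": 0,"dy": 0.025,"dz": 0,"wx": 0,"wy": 0,"wz": 0,"hand": 0.0},
  {"dx": 0,"dy": 0.02,"dz": 0,"wx": 0,"wy": 0,"wz": 0,"hand": 0.0},
  {"dx": 0,"dy": 0,"dz": 0,"wx": 0,"wy": 0,"wz": 0,"hand": 0.0},
  {"dx": 0,"dy": 0,"dz": 0,"wx": 0,"wy": 0,"wz": 0,"hand": 0.0},
])

```text
t: 7.7
tcp_pos: [0.4948, 0.0293, 0.0937]
orientation: [0.172, -0.152, 0.973, 0.024]
ft_force: [-1.0, -9.4, 1.9]
finger_gap: 0.127
finger_force: 59.8
```

Run:
```python
from h import *
rep()
```

```text
t 7.7 q [-0.158  0.111 -0.789  0.354  0.149 -0.444] F clamp [-3.8 -8.7  1.9] gap 0.12739322628257185 ff 59.78316128253937
tilt 20.008322330759388 tcp in clamp [-59.9803786   13.54547433  93.68617702]
```

>>> arm_command([
  {"dx": 0,"dy": 0.025,"dz": 0,"wx": 0,"wy": 0,"wz": 0,"hand": 0.0},
  {"dx": 0,"dy": 0,"dz": 0,"wx": 0,"wy": 0,"wz": 0,"hand": 0.0},
  {"dx": 0,"dy": 0,"dz": 0,"wx": 0,"wy": 0,"wz": 0,"hand": 0.0},
])

```text
t: 8.07
tcp_pos: [0.4946, 0.0298, 0.0937]
orientation: [0.172, -0.151, 0.973, 0.022]
ft_force: [1.1, -13.2, 0.4]
finger_gap: 0.13
finger_force: 59.8
```

Run:
```python
from h import *
rep()
th=np.radians(2.5)
for tz in (20,):
    # constant twist per 2.5 deg row in tool frame; TCP rel hinge in clamp x,z
    p=np.array([-60-64,0,93.7-54]); Rr=Ro.from_euler("y",th)
    d=Rr.apply(p)-p; T=Ro.from_matrix(np.array([[-np.cos(np.radians(tz)),0,np.sin(np.radians(tz))],[0,1,0],[-np.sin(np.radians(tz)),0,-np.cos(np.radians(tz))]]).reshape(3,3))
    print(d,"tool frac",T.inv().apply(d)/75,"wy",th/2/np.pi)
    p45=Ro.from_euler("y",45,degrees=True).apply(p)+[64,0,54]; print("end",p45)
```

```text
t 8.075 q [-0.154  0.11  -0.79   0.352  0.145 -0.44 ] F clamp [ -3.  -12.9   0.4] gap 0.12984182053476373 ff 59.76502597332001
tilt 19.978187838591992 tcp in clamp [-59.96259264  14.08812469  93.71474605]
[1.8497102  0.         5.37101843] tool frac [-0.04766874  0.         -0.05885958] wy 0.006944444444444444
end [  4.39089835   0.         169.75338008]
```

The latch is on its stop: 14 mm, with the force rising to 13 N. I'll swing the first 10°.

>>> arm_command([
  {"dx": -0.0238,"dy": 0,"dz": -0.0294,"wx": 0,"wy": 0.0035,"wz": 0,"hand": 0.0},
  {"dx": -0.0477,"dy": 0,"dz": -0.0589,"wx": 0,"wy": 0.00694,"wz": 0,"hand": 0.0},
  {"dx": -0.0477,"dy": 0,"dz": -0.0589,"wx": 0,"wy": 0.00694,"wz": 0,"hand": 0.0},
  {"dx": -0.0477,"dy": 0,"dz": -0.0589,"wx": 0,"wy": 0.00694,"wz": 0,"hand": 0.0},
  {"dx": -0.0238,"dy": 0,"dz": -0.0294,"wx": 0,"wy": 0.0035,"wz": 0,"hand": 0.0},
  {"dx": 0,"dy": 0,"dz": 0,"wx": 0,"wy": 0,"wz": 0,"hand": 0.0},
])

```text
t: 8.82
tcp_pos: [0.5028, 0.0325, 0.1145]
orientation: [0.086, -0.153, 0.984, 0.009]
ft_force: [-0.3, -13.8, 0.7]
finger_gap: 0.125
finger_force: 60.0
```

```bash
python3 - <<'E'
from h import *
rep(); s=ctrl.snapshot("side"); save(s,"s3.png")
E
python3 -c "
import cv2
a=cv2.imread('pics/s3.png')[150:330,190:430]; cv2.imwrite('pics/s3c.png',cv2.resize(a,None,fx=3.2,fy=3.2,interpolation=2))"
```

```text
t 8.825 q [-0.096  0.198 -0.555  0.655  0.059 -0.4  ] F clamp [ -4.5 -13.1   0.7] gap 0.12467777359004227 ff 59.96227204799652
tilt 9.891490986912785 tcp in clamp [-51.37093727  14.1297425  114.4801996 ]
```

View pics/s3c.png

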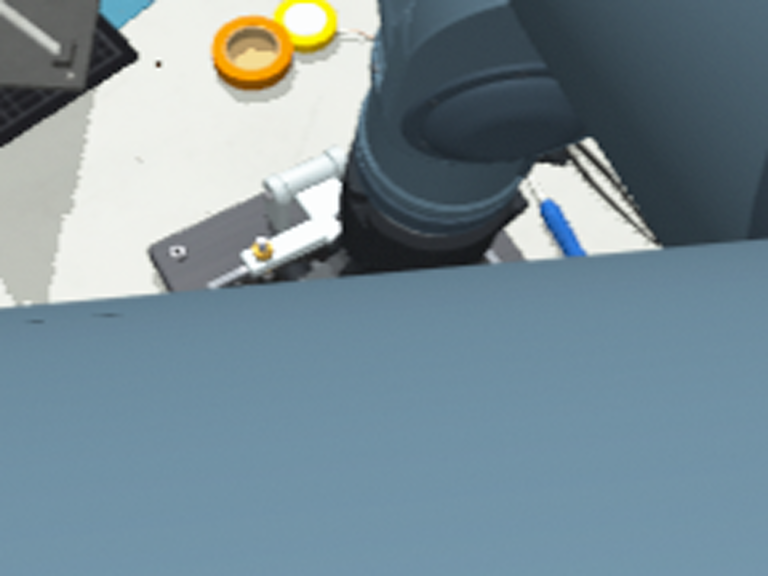

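The robot hides most of the view, but the y force persists and the z force is low, so the tab is held and the arm follows. I'll continue for the remaining 35°.

>>> arm_command([
  {"dx": -0.0238,"dy": 0,"dz": -0.0294,"wx": 0,"wy": 0.0035,"wz": 0,"hand": 0.0},
  {"dx": -0.0477,"dy": 0,"dz": -0.0589,"wx": 0,"wy": 0.00694,"wz": 0,"hand": 0.0},
  {"dx": -0.0477,"dy": 0,"dz": -0.0589,"wx": 0,"wy": 0.00694,"wz": 0,"hand": 0.0},
  {"dx": -0.0477,"dy": 0,"dz": -0.0589,"wx": 0,"wy": 0.00694,"wz": 0,"hand": 0.0},
  {"dx": -0.0477,"dy": 0,"dz": -0.0589,"wx": 0,"wy": 0.00694,"wz": 0,"hand": 0.0},
  {"dx": -0.0477,"dy": 0,"dz": -0.0589,"wx": 0,"wy": 0.00694,"wz": 0,"hand": 0.0},
  {"dx": -0.0238,"dy": 0,"dz": -0.0294,"wx": 0,"wy": 0.0035,"wz": 0,"hand": 0.0},
  {"dx": 0,"dy": 0,"dz": 0,"wx": 0,"wy": 0,"wz": 0,"hand": 0.0},
])

```text
t: 9.88
tcp_pos: [0.5213, 0.0384, 0.1424]
orientation: [-0.043, -0.154, 0.987, -0.012]
ft_force: [-0.5, -13.9, 4.4]
finger_gap: 0.128
finger_force: 60.3
```

```bash
python3 - <<'E'
from h import *
rep(); s=ctrl.snapshot("scene"); save(s,"s4.png")
E
python3 -c "
import cv2
a=cv2.imread('pics/s4.png')[80:260,180:400]; cv2.imwrite('pics/s4c.png',cv2.resize(a,None,fx=3.2,fy=3.2,interpolation=2))"
```

```text
t 9.875 q [-0.026  0.399 -0.176  1.077 -0.039 -0.335] F clamp [ -4.7 -13.    4.4] gap 0.12760669423582036 ff 60.25230824947357
tilt -5.119030303160276 tcp in clamp [-31.88378548  14.07800416 142.40562695]
```

View pics/s4c.png

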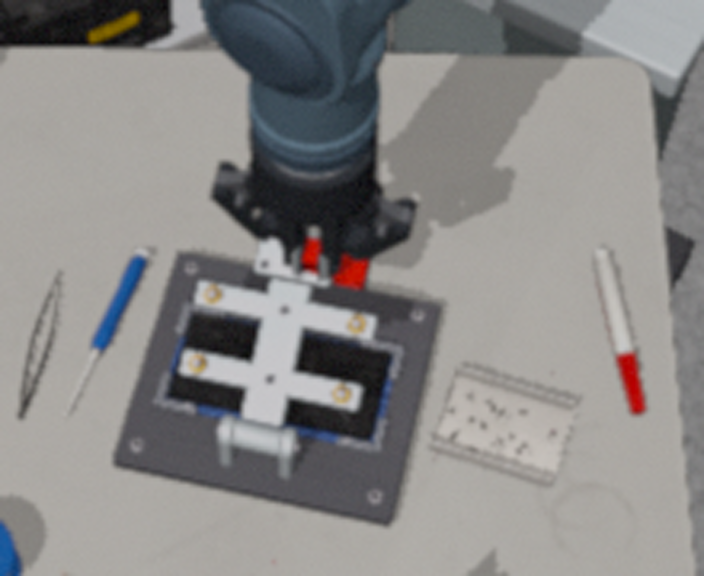

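The arm is lifted about 25°, the tab is between the fingers at (313,255), the latch is aside, and the phone is in its nest. I'll do the last 20°.

>>> arm_command([
  {"dx": -0.0238,"dy": 0,"dz": -0.0294,"wx": 0,"wy": 0.0035,"wz": 0,"hand": 0.0},
  {"dx": -0.0477,"dy": 0,"dz": -0.0589,"wx": 0,"wy": 0.00694,"wz": 0,"hand": 0.0},
  {"dx": -0.0477,"dy": 0,"dz": -0.0589,"wx": 0,"wy": 0.00694,"wz": 0,"hand": 0.0},
  {"dx": -0.0477,"dy": 0,"dz": -0.0589,"wx": 0,"wy": 0.00694,"wz": 0,"hand": 0.0},
  {"dx": -0.0477,"dy": 0,"dz": -0.0589,"wx": 0,"wy": 0.00694,"wz": 0,"hand": 0.0},
  {"dx": -0.0477,"dy": 0,"dz": -0.0589,"wx": 0,"wy": 0.00694,"wz": 0,"hand": 0.0},
  {"dx": -0.0477,"dy": 0,"dz": -0.0589,"wx": 0,"wy": 0.00694,"wz": 0,"hand": 0.0},
  {"dx": -0.0477,"dy": 0,"dz": -0.0589,"wx": 0,"wy": 0.00694,"wz": 0,"hand": 0.0},
  {"dx": -0.0238,"dy": 0,"dz": -0.0294,"wx": 0,"wy": 0.0035,"wz": 0,"hand": 0.0},
  {"dx": 0,"dy": 0,"dz": 0,"wx": 0,"wy": 0,"wz": 0,"hand": 0.0},
  {"dx": 0,"dy": 0,"dz": 0,"wx": 0,"wy": 0,"wz": 0,"hand": 0.0},
  {"dx": 0,"dy": 0,"dz": 0,"wx": 0,"wy": 0,"wz": 0,"hand": 0.0},
])

```text
t: 11.42
tcp_pos: [0.5556, 0.0494, 0.1702]
orientation: [-0.213, -0.151, 0.964, -0.038]
ft_force: [1.8, -12.4, 6.8]
finger_gap: 0.128
finger_force: 60.4
```

```bash
python3 - <<'E'
from h import *
rep(); print(abs(ctrl.state()["qd"]).max())
p=RC.inv().apply(ctrl.state()["tcp_pos"]-[.556,.0348,0])*1e3-[64,0,54]
print("arm angle",np.degrees(np.arctan2(p[2],-p[0])-np.arctan2(39.7,124)))
s=ctrl.snapshot("scene"); save(s,"s5.png")
E
python3 -c "
import cv2
a=cv2.imread('pics/s5.png')[80:260,180:400]; cv2.imwrite('pics/s5c.png',cv2.resize(a,None,fx=3.2,fy=3.2,interpolation=2))"
```

```text
t 11.425 q [ 0.039  0.767  0.432  1.656 -0.123 -0.246] F clamp [ -2.1 -12.4   6.8] gap 0.12795461186167514 ff 60.37335813045502
tilt -25.021871600393148 tcp in clamp [  4.04469372  14.01988414 170.24158163]
0.0015431501464317195
arm angle 44.963080423858
```

View pics/s5c.png

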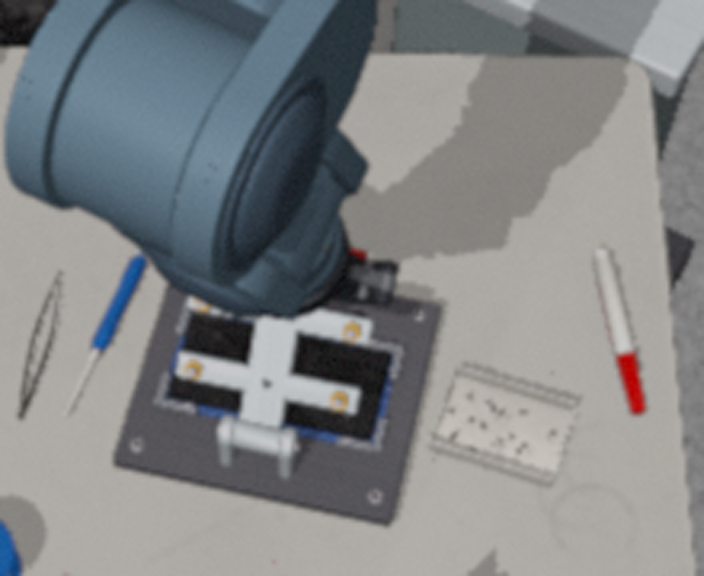

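Run:
```python
from h import *
D=dict(np.load("pics/scene0.npz"))
for a in (0,25,35,45,50):
    for x,y in((24,-50),(24,50),(-24,50)):
        X=Ro.from_euler("y",a,degrees=True).apply([x-64,y,16])+[64,0,54]
        print(a,(pix(D,RC.apply(X/1e3)+[.556,.0348,0])-[180,80])*3.2)
```

```text
0 [201.2818824  356.04977904]
0 [344.19439536 386.12331108]
0 [359.2893638  326.07470657]
25 [196.29230441 358.45939967]
25 [341.45918809 389.03890953]
25 [356.50355521 318.7248693 ]
35 [193.71135962 362.69975544]
35 [339.71863114 393.50022816]
35 [353.88104575 322.68908063]
45 [190.9052011  368.69292919]
45 [337.67569414 399.71520672]
45 [350.4564667  330.71732688]
50 [189.44478643 372.29698872]
50 [336.55969467 403.42827916]
50 [348.46871407 336.2253567 ]
```

Run:
```python
from bench import ctrl
print(ctrl.hand_in())
```

```text
the job is handed in; nothing more can be done
None
```

The latch is pulled fully aside and the arm is off the ball stud. I handed in holding it still by the tab at about 45° (worked out from the tool's travel), with the phone in its nest and the tray and tools undisturbed; the hand-in call gave no verdict.

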